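# Rack the case-press dies in order of size

## Robot

A 6-joint arm with a two-finger parallel gripper is mounted at the origin on the work surface. World frame = base frame: x ahead of the robot, y to its left, z up, the work surface at z = 0. Lengths are in mm, angles in rad, forces in N, time in s.
With the tool pointing down it reaches from about 275 to 750 mm from the base axis. Payload 10.2 kg.
Tool frame: the origin (TCP) lies midway between the tips of the shut fingers; the grasp point (between the pads) lies 19 mm behind it; z points along the fingers, y is the line along which they close (so a half turn about z gives the same grasp; the last joint's range is limited). The gripper opens to 85 mm and grips with 20 to 120 N. Pads are 22 mm wide; open, the fingers measure 114 mm over their backs; the gripper's body (76 mm by 85 mm) begins 54 mm behind the grasp point. The pads swing forward as they close: fully open they stand 13 mm farther back than shut.
Start: joints at [1.073, 0.313, 1.498, -0, 1.331, -0.223], TCP at [142.474, 505.304, 231.294] pointing down, gripper open.
Joint ranges: [-2.94, 2.94], [-0.97, 2.17], [0.19, 2.56], [-1.23, 4.37], [0.02, 3.11], [-2.88, 2.88]. Speed limits (rad/s): [2.39, 2.39, 3.01, 3.14, 3.14, 3.14].

## Interface

Orientations are given as a unit quaternion [w, x, y, z].
In Python, from rig import ctrl gives the robot as it stands.
- The arm moves only by the tool send_rows, never from a script. Its argument "targets" is a list of rows, each a list of 7 numbers: the closure, from -1 (fully open) to 1 (shut), so that 0 is half open, then the shift along the tool's x, y, z in m, then the turn, a rotation vector about the tool's x, y, z in rad. In form: [[claw, dx, dy, dz, ax, ay, az], ...]. A call has exactly 10 rows; each row shifts and turns the commanded pose from where the row before left it, along the tool's axes as they then stand; what a row does not reach is not made up. A row lasts 1/8 s, in which the tool goes at most 62.5 mm and 10.7 degrees, less where a joint would pass 70% of its speed; a pose out of reach is approached as far as the arm can. A call with a gripper value outside its range is refused whole. The fingers move at their own pace and stop on an object; "squeeze" is the grip in N (left out, the last holds). Time passes only in rows, so rows that do not move let the fingers close, or fill a call up. It gives the time, the measured TCP pose, the force, the opening and the grip force at its end, in the units of the state.
- ctrl.sense(): the state, without advancing time (a new reading comes with each control period).
- ctrl.capture(name): name is "side" or "top" or "wrist"; returns a dict with "img" (400x640x3 uint8, red, green, blue), "camera_matrix" (3x3 intrinsics, pixels), "R" (3x3) and "t" (3): a world point X has camera coordinates R X + t. Camera axes: x right, y down, z forward; pixel columns grow to the right and rows downward; lengths in mm; the calibration is good to about 2 mm. A picture is of the moment at which its call begins. There is no depth.
- ctrl.finish_job(): hands the job in; it is judged then, once.
Trained networks look in a picture, given as the dict that the camera call returned (one of the last four; its "shot" number tells which), for a name from the list of things; names that differ only in an ending like _2 or _b are one class to them, and where a whole thing is asked for, a point or a joint stands for the part that bears it (a point fixed in the world has none). Each returns a list of dicts, best first, with "score" (0 to 1); they miss things now and then, are a little off and sometimes report something else, mostly with a low value. They report only what shows in the picture. A call takes as long as a camera call. They do not tell look-alikes from the thing itself.
- ctrl.boxes_of(query, picture): "extent" ([left, top, width, height] in pixels, round what is visible of it).
- ctrl.landmark_of(query, picture): "point" ([column, row] in pixels: a listed point, or the origin of a listed thing).
The state is a dict: "time_s": time; "joints": joint angles; "dq": joint speeds; "tau": joint torques, N m; "eef_pos": TCP position; "ee_rot": TCP orientation; "force": force on the tool from outside, world axes, zero at the start; "wrist_torque": the same for the moment, N m; "grip_width": opening from 0.0 (shut) to 1.0 (fully open); "grip_force": force on a finger pad.
Only numpy, scipy, OpenCV 4.12 (cv2) and the standard library are available. Lean on these libraries where they do the work, as an engineer would, in place of code of your own. Each camera call takes 0.05 s, during which the arm holds its last target. There are 200 camera calls.

## Task

Put the five loose white press dies away on the wooden rack, one upright and centred on each ring mark, in order of size: the largest beside the round brass stop, then smaller and smaller, the smallest next to the low aluminium block. Let go of them all, and leave the watch movement and the loupe where they are.

Things in the scene. Friction and masses are not known exactly. Their poses are not given: they have to be found in the camera images.
- die58: case-press die, the largest of five: a white nylon disc 58 mm in diameter and 10 mm thick lying flat, with an upright aluminium shank, 12 mm in diameter, standing 32 mm above the disc's centre (42 mm tall in all). Loose, 14 to 68 g. Origin: centre of the disc's underside; z up along the shank
- die49: case-press die, the second largest of five: a white nylon disc 49 mm in diameter and 10 mm thick lying flat, with an upright aluminium shank, 12 mm in diameter, standing 32 mm above the disc's centre (42 mm tall in all). Loose, 14 to 68 g. Origin: centre of the disc's underside; z up along the shank
- die40: case-press die, the middle of five: a white nylon disc 40 mm in diameter and 10 mm thick lying flat, with an upright aluminium shank, 12 mm in diameter, standing 32 mm above the disc's centre (42 mm tall in all). Loose, 14 to 68 g. Origin: centre of the disc's underside; z up along the shank
- die31: case-press die, the second smallest of five: a white nylon disc 31 mm in diameter and 10 mm thick lying flat, with an upright aluminium shank, 12 mm in diameter, standing 32 mm above the disc's centre (42 mm tall in all). Loose, 14 to 68 g. Origin: centre of the disc's underside; z up along the shank
- die22: case-press die, the smallest of five: a white nylon disc 22 mm in diameter and 10 mm thick lying flat, with an upright aluminium shank, 12 mm in diameter, standing 32 mm above the disc's centre (42 mm tall in all). Loose, 14 to 68 g. Origin: centre of the disc's underside; z up along the shank
- rack: fixed flat strip of dark wood, 70 mm wide (its x), 450 mm long (its y), 12 mm thick. Origin: centre of its underside; z up. Five pale ring marks, 18 mm across, lie on its flat top along its middle line (x = 0) at y = -136, -68, 0, 68 and 136 mm. One end (y = 204 or -204 mm) carries the brass stop, the other a low aluminium block (44 x 18 x 8 mm); which has which changes
- stop: round brass post fixed upright on the rack's top at one of its ends, 24 mm across at the foot, 32 mm tall. Origin: centre of its underside, on the rack's middle line, 68 mm beyond the nearest ring mark
- movement: watch movement (brass disc 32 mm across) on a loose black holder 44 x 40 x 10 mm, 15 mm high over the disc, standing near the dies; to be left alone. Origin: centre of its underside
- loupe: watchmaker's loupe: loose black cup 30 mm across at the foot, 26 mm high, narrowing upward, standing near the dies; to be left alone. Origin: centre of its underside
Things that resemble listed ones, but are neither listed nor needed, are in the scene too. What is shaped like the die58 but orange or red is not meant. What is shaped like the die40 but orange or turquoise is not meant.

How it is judged:
By the outcome, as a careful person would: the job done as asked, in the order asked, and still so for the second after the job is handed in, with the robot touching nothing.
It also fails if it takes over 99 s, if anything falls off the work surface, if the arm or the gripper's body presses on something with over 40 N, if the wrist force passes 120 N, or if a joint passes its speed limit or range.

## Working session

There is one attempt and no reset: what is moved stays moved. The work goes in short steps, Python scripts to look and compute and a tool call to move; the robot and the scene stay as the last step left them, time stands still between calls to the robot, and variables do not carry over. Pictures are saved under pics/ and viewed, at most 14 in all, crops included, and the job is handed in when it is done.

Besides the shell and the picture viewer there is one more tool, called after "Emit:" as name(argument=value, ...) on one line, values as JSON. send_rows: Moves the arm, as the interface text tells. Its arguments: {"type":"object","properties":{"targets":{"type":"array"},"squeeze":{"type":"number"}},"required":["targets"]}

```bash
mkdir -p pics; ls
cat > h.py <<'E'
import numpy as np, cv2
from rig import ctrl
def px2w(p,c,z):
    K=np.array(c["camera_matrix"]);R=np.array(c["R"]);t=np.array(c["t"])
    d=R.T@np.linalg.inv(K)@np.array([p[0],p[1],1.]);o=-R.T@t
    return (o+d*(z-o[2])/d[2])
def w2px(X,c):
    K=np.array(c["camera_matrix"]);v=K@(np.array(c["R"])@np.array(X,float)+np.array(c["t"]));return v[:2]/v[2]
def save(c,n): cv2.imwrite("pics/"+n,c["img"][:,:,::-1])
E
python3 - <<'E'
from h import *
s=ctrl.sense();print(s)
for n in("top","side"):
    c=ctrl.capture(n);save(c,n+"0.png");print(n,c["t"],(-np.array(c["R"]).T@np.array(c["t"])).round())
    for q in["die58","die49","die40","die31","die22","rack","stop","movement","loupe"]:
        for f in("landmark_of",):
            for r in getattr(ctrl,f)(q,c)[:4]:print(q,r["score"],np.round(r["point"],1),px2w(r["point"],c,0).round(1))
E
```

```text
pics
{'time_s': 0.0, 'joints': array([ 1.07259869e+00,  3.13461024e-01,  1.49845545e+00,  1.24582047e-05,
        1.33098720e+00, -2.23422004e-01]), 'dq': array([ 1.10157477e-03, -2.28665653e-04, -5.48070644e-04, -9.95312236e-05,
       -6.38012192e-04, -4.19726167e-04]), 'tau': array([-1.68190341e-03, -4.12250876e+01, -2.59744209e+01, -3.12065185e-04,
        4.05482599e-03,  1.61137058e-05]), 'eef_pos': array([142.34127516, 505.06564482, 230.72251763]), 'ee_rot': array([-2.37076640e-04,  1.36957458e-01,  9.90576713e-01, -6.11167477e-04]), 'force': array([-0.91060882,  0.48412532,  0.14219091]), 'wrist_torque': array([ 0.00423022, -0.03146387, -0.00328485]), 'grip_force': 0.0, 'grip_width': 1.002013647443088}
top [  1.04807364 493.74870485 987.51912422] [ 301.  -13. 1062.]
die58 0.88 [254.8 217.1] [450.2 164.    0. ]
die58 0.8 [220.2 197.5] [504.4 255.7   0. ]
die58 0.65 [186.4 214.3] [461.8 343.3   0. ]
die58 0.59 [266.9 259.1] [341.  132.1   0. ]
die49 0.88 [254.8 217.1] [450.2 164.    0. ]
die49 0.8 [220.2 197.5] [504.4 255.7   0. ]
die49 0.65 [186.4 214.3] [461.8 343.3   0. ]
di
[... 1337 characters left out ...]
  0. ]
die40 0.84 [260.8 194.2] [443.4 151.8   0. ]
die40 0.83 [292.5 293.5] [ 421.9 -170.     0. ]
die40 0.69 [351.  362.2] [ 463.5 -325.2    0. ]
die31 0.85 [220.8 209.3] [343.8 121.3   0. ]
die31 0.84 [260.8 194.2] [443.4 151.8   0. ]
die31 0.83 [292.5 293.5] [ 421.9 -170.     0. ]
die31 0.69 [351.  362.2] [ 463.5 -325.2    0. ]
die22 0.85 [220.8 209.3] [343.8 121.3   0. ]
die22 0.84 [260.8 194.2] [443.4 151.8   0. ]
die22 0.83 [292.5 293.5] [ 421.9 -170.     0. ]
die22 0.69 [351.  362.2] [ 463.5 -325.2    0. ]
rack 0.79 [356.2 216.8] [621.7  -4.8   0. ]
stop 0.54 [328.6 166.7] [646.1 222.1   0. ]
movement 0.59 [261.3 212.8] [426.7  78.6   0. ]
loupe 0.55 [223.7 181. ] [369.7 240.    0. ]
```

View pics/top0.png

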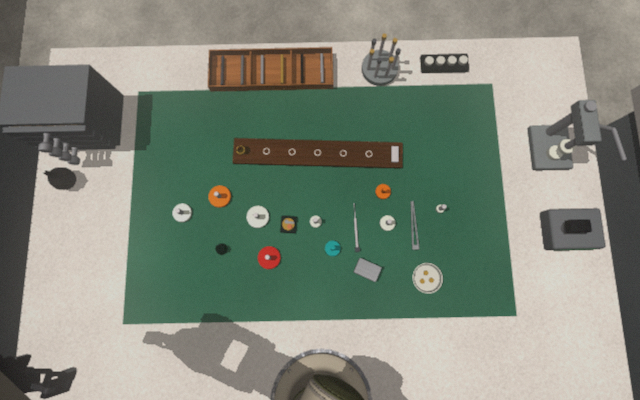

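View pics/side0.png

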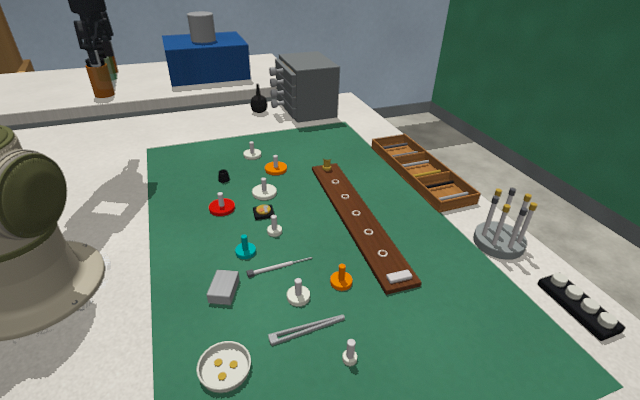

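The top view shows five white dies at about (182,212), (258,216), (316,221), (388,223) and (441,208). The rings run from (266,151) to (369,154), with the brass stop at the left end (+y). I'll measure sizes and positions by segmentation.

```bash
cat > seg.py <<'E'
from h import *
def fitdisc(c,guess,z=10,rmax=34,thr=130):
    """fit circle at height z to white disc in a rectified 0.5mm/px patch about guess"""
    S=2;N=100*S
    g=np.array([[guess[0]+a,guess[1]+b,z] for a,b in((50,50),(50,-50),(-50,-50),(-50,50))],float)
    src=np.float32([w2px(p,c) for p in g]);dst=np.float32([[0,0],[N,0],[N,N],[0,N]])
    M=cv2.getPerspectiveTransform(src,dst);I=cv2.warpPerspective(c["img"],M,(N,N),flags=cv2.INTER_CUBIC)
    m=(I.min(2)>thr).astype(np.uint8)
    # best circle by template over radii
    best=None
    f=m.astype(np.float32)*2-1
    for d in(58,49,40,31,22):
        k=2*(d//2+4)*S+1;y,x=np.mgrid[:k,:k]-(k//2);r=np.hypot(x,y)/S
        K=np.where(r<d/2,1.,np.where(r<d/2+3,-1.5,0)).astype(np.float32);K/=np.abs(K).sum()
        q=cv2.filter2D(f,-1,K,borderType=cv2.BORDER_CONSTANT);_,v,_,p=cv2.minMaxLoc(q)
        if best is None or v>best[0]:best=(v,d,guess[0]+50-p[1]/S,guess[1]+50-p[0]/S)
    return best,I,m
E
python3 - <<'E'
from seg import *
c=ctrl.capture("top");t=[]
for p in[(182,212),(258,216),(316,221),(388,223),(441,208)]:
    w=px2w(p,c,10);b,I,m=fitdisc(c,w);print(p,w.round(),np.round(b,2),m.sum()/4);t.append(np.hstack([I,cv2.cvtColor(m*255,cv2.COLOR_GRAY2RGB)]))
for p in[(266,151),(292,152),(318,153),(343,154),(369,154)]:
    # ring centroid
    I=c["img"][p[1]-6:p[1]+7,p[0]-6:p[0]+7].astype(float).min(2);I=np.clip(I-70,0,None)
    y,x=np.mgrid[-6:7,-6:7];q=(p[0]+(I*x).sum()/I.sum(),p[1]+(I*y).sum()/I.sum());print(np.round(q,1),px2w(q,c,12).round(1))
c=ctrl.capture("wrist");save(c,"wrist0.png");print(c["R"],(-np.array(c["R"]).T@np.array(c["t"])).round())
t=np.vstack([np.hstack(t[:2]),np.hstack(t[2:4]),np.hstack([t[4],t[4]])]);cv2.imwrite("pics/seg.png",t[:,:,::-1])
E
```

```text
(182, 212) [467. 352.  10.] [  0.79  49.   466.54 353.58] 1656.75
(258, 216) [451. 154.  10.] [  0.85  58.   451.   156.56] 2454.75
(316, 221) [435.   4.  10.] [  0.73  31.   435.02   6.75] 607.25
(388, 223) [ 426. -181.   10.] [   0.82   40.    427.07 -178.42] 1117.0
(441, 208) [ 461. -320.   10.] [   0.5    22.    461.42 -317.48] 319.0
[265.9 151. ] [625.2 133.7  12. ]
[291.7 151.5] [622.3  65.2  12. ]
[317.  152.3] [618.5  -2.1  12. ]
[343.2 152.9] [615.  -71.5  12. ]
[368.4 153.5] [ 611.9 -138.3   12. ]
[[ 2.71297855e-01  9.62495067e-01 -8.48961726e-04]
 [ 9.16641218e-01 -2.58103855e-01  3.05206943e-01]
 [ 2.93541057e-01 -8.35801822e-02 -9.52285672e-01]] [ 67. 528. 373.]
```

View pics/seg.png

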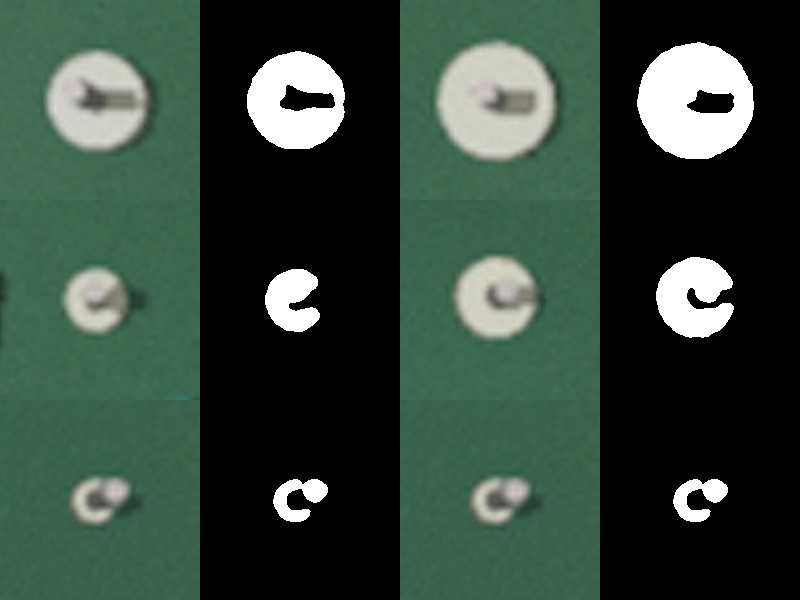

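View pics/wrist0.png

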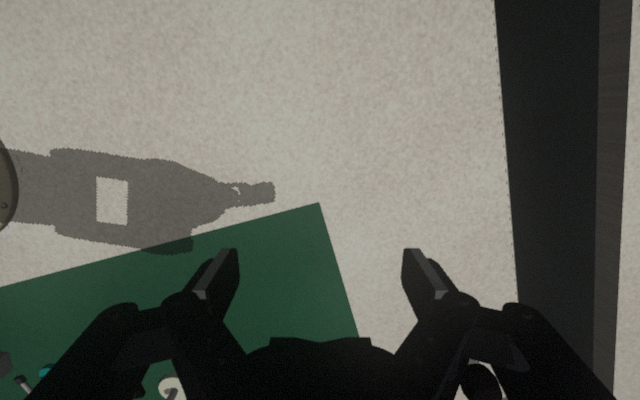

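Sizes are clear: 49 is at (466,354), 58 at (451,157), 31 at (435,7), 40 at (427,-178) and 22 at (461,-317). The rings run from (625,133), beside the stop, to (612,-138). I'll align the tool first, so that tool x = world y and tool y = world x.

Emit:
send_rows(targets=[[-0.4,0,0,0,0,0,0.162],[-0.4,0,0,0,0,0,0.162],[-0.4,0,0,0,0,0,0.162],[-0.4,0,0,0,0,0,0.162],[-0.4,0,0,0,0,0,0.162],[-0.4,0,0,0,0,0,0.162],[-0.4,0,0,0,0,0,0.162],[-0.4,0,0,0,0,0,0.162],[-0.4,0,0,0,0,0,0],[-0.4,0,0,0,0,0,0]], squeeze=40)

```text
time_s: 2.35
eef_pos: [142.5, 505.3, 231.3]
ee_rot: [-0.0, 0.706, 0.708, -0.0]
force: [0.4, -0.1, -1.3]
grip_width: 0.7
grip_force: 0.0
```

Emit:
send_rows(targets=[[-0.4,-0.019,0.0405,0.0195,0,0,0.0025],[-0.4,-0.019,0.0405,0.0195,0,0,0],[-0.4,-0.019,0.0405,0.0195,0,0,0],[-0.4,-0.019,0.0405,0.0195,0,0,0],[-0.4,-0.019,0.0405,0.0195,0,0,0],[-0.4,-0.019,0.0405,0.0195,0,0,0],[-0.4,-0.019,0.0405,0.0195,0,0,0],[-0.4,-0.019,0.0405,0.0195,0,0,0],[-0.4,0,0,0,0,0,0],[-0.4,0,0,0,0,0,0]])

```text
time_s: 3.6
eef_pos: [465.8, 352.9, 75.5]
ee_rot: [-0.0, 0.707, 0.707, -0.0]
force: [0.6, -0.6, -0.1]
grip_width: 0.699
grip_force: 0.0
```

Run:
```python
from seg import *
s=ctrl.sense();print(s["eef_pos"],s["ee_rot"])
c=ctrl.capture("wrist");save(c,"wrist1.png");b,I,m=fitdisc(c,(466.5,353.6));print(b)
print([w2px((466.5,353.6,z),c).round() for z in(0,10,42)])
```

```text
[465.76522902 352.88871487  75.47418633] [-1.12176808e-04  7.07495643e-01  7.06717696e-01 -3.18376198e-06]
(0.8659576773643494, 49, 467.0, 353.6)
[array([321., 206.]), array([321., 211.]), array([321., 228.])]
```

View pics/wrist1.png

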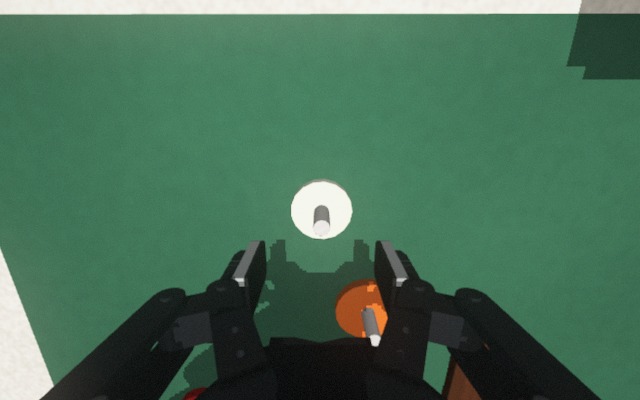

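The wrist view puts the die at (467.0,353.6), agreeing with the top view and centred between the pads. Descending and gripping now.

Emit:
send_rows(targets=[[-0.4,0.0007,0.001,0.02,0,0,0],[-0.4,0,0,0.02,0,0,0],[-0.4,0,0,0.02,0,0,0],[-0.4,0,0,0,0,0,0],[1,0,0,0,0,0,0],[1,0,0,0,0,0,0],[1,0,0,0,0,0,0],[1,0,0,0,0,0,0],[1,0,0,0,0,0,0],[1,0,0,0,0,0,0]], squeeze=40)

```text
time_s: 4.9
eef_pos: [467.5, 353.6, 16.2]
ee_rot: [0.0, 0.708, 0.706, 0.001]
force: [-2.1, 0.2, 6.8]
grip_width: 0.125
grip_force: 39.1
```

Emit:
send_rows(targets=[[1,0,0,-0.03,0,0,0],[1,0,0,-0.05,0,0,0],[1,-0.041,0.022,0,0,0,0],[1,-0.041,0.022,0,0,0,0],[1,-0.041,0.022,0,0,0,0],[1,-0.041,0.022,0,0,0,0],[1,-0.041,0.022,0,0,0,0],[1,-0.041,0.022,0,0,0,0],[1,-0.0424,0.0225,0,0,0,0],[1,0,0,0,0,0,0]])

```text
time_s: 6.15
eef_pos: [621.8, 61.6, 95.0]
ee_rot: [0.0, 0.709, 0.705, -0.0]
force: [-0.5, 0.1, -0.4]
grip_width: 0.122
grip_force: 39.1
```

Run:
```python
from seg import *
s=ctrl.sense();print(s["eef_pos"],s["ee_rot"],s["grip_width"])
c=ctrl.capture("wrist");save(c,"wrist2.png")
print([w2px(p,c).round() for p in((621.9,65.2,12),(625.2,133.2,12))])
```

```text
[621.84312843  61.58429726  95.00575564] [ 2.37220525e-04  7.09374078e-01  7.04832151e-01 -3.22185698e-05] 0.12229830219645892
[array([320., 200.]), array([323., 116.])]
```

View pics/wrist2.png

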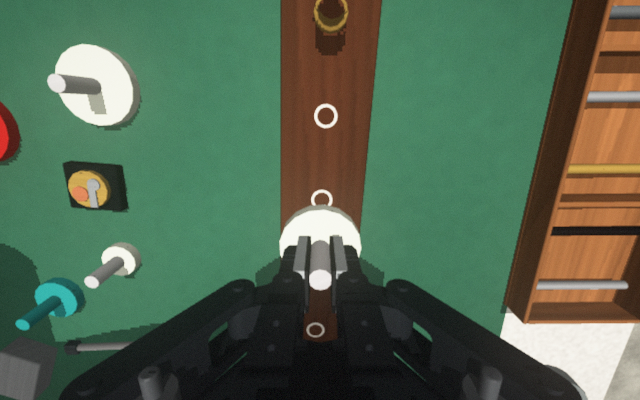

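The die is gripped upright. The rings show at (326,116) and (321,199), close to the prediction. I'll refine the ring positions and the held die's offset from this view.

```bash
cat >> seg.py <<'E'
def ring(c,w,z=12,D=18,half=16):
    """centroid-free ring fit: ellipse fit of outer contour in rectified patch"""
    S=4;N=2*half*S
    g=[(w[0]+a,w[1]+b,z) for a,b in((half,half),(half,-half),(-half,-half),(-half,half))]
    M=cv2.getPerspectiveTransform(np.float32([w2px(p,c) for p in g]),np.float32([[0,0],[N,0],[N,N],[0,N]]))
    I=cv2.warpPerspective(c["img"],M,(N,N),flags=cv2.INTER_CUBIC).min(2).astype(np.float32)
    y,x=np.mgrid[:73,:73]-36;r=np.hypot(x,y)/S
    K=np.where((r<9)&(r>6.5),1.,0)/((r<9)&(r>6.5)).sum()-np.where((r<6),1.,0)/(2*(r<6).sum()) 
    q=cv2.filter2D(I,-1,K.astype(np.float32),borderType=cv2.BORDER_REPLICATE);_,v,_,p=cv2.minMaxLoc(q)
    return round(v,1),round(w[0]+half-p[1]/S,2),round(w[1]+half-p[0]/S,2)
E
python3 - <<'E'
from seg import *
c=ctrl.capture("wrist");t=ctrl.capture("top")
R=[(625.2,133.2),(621.9,65.2),(618.6,-2.6),(615.3,-70.6),(611.9,-138.4)]
print([ring(c,r) for r in R[:2]]);print([ring(t,r) for r in R])
print([w2px((a,-2.6+ -b*0,12),c) for a,b in()])
p=ctrl.sense()["eef_pos"];print(p,fitdisc(c,(p[0],p[1]),z=p[2]-6)[0],fitdisc(t,(p[0],p[1]),z=p[2]-6)[0])
E
```

```text
[(200.2, 626.7, 133.45), (167.1, 623.4, 65.7)]
[(59.0, 619.7, 149.2), (48.8, 637.9, 49.45), (56.8, 619.1, -2.6), (51.2, 615.55, -70.6), (54.3, 611.9, -138.65)]
[]
[620.44254316  65.24757352  95.14082689] (0.47674182057380676, 31, np.float64(621.9425431583967), np.float64(82.24757352212644)) (0.5395084023475647, 31, np.float64(644.4425431583967), np.float64(41.747573522126444))
```

Emit:
send_rows(targets=[[1,0,0.0015,0.025,0,0,0],[1,0,0,0.025,0,0,0],[1,0,0,0.012,0,0,0],[1,0,0,0.0055,0,0,0],[1,0,0,0,0,0,0],[-0.4,0,0,0,0,0,0],[-0.4,0,0,0,0,0,0],[-0.4,0,0,0,0,0,0],[-0.4,0,0,-0.025,0,0,0],[-0.4,0,0,-0.045,0,0,0]])

```text
time_s: 7.55
eef_pos: [621.5, 64.5, 97.2]
ee_rot: [-0.001, 0.708, 0.706, -0.001]
force: [-0.0, -0.8, -0.7]
grip_width: 0.7
grip_force: 0.0
```

Run:
```python
from seg import *
print(ctrl.sense()["eef_pos"])
c=ctrl.capture("wrist");t=ctrl.capture("top")
for k in(c,t):print(fitdisc(k,(622.5,65.4),z=22,thr=110)[0])
print(ring(c,(625.8,133.3)),ring(t,(625.8,133.3),half=14))
```

```text
[621.54267111  64.49045283  97.237879  ]
(0.939733624458313, 49, 623.0, 65.4)
(0.5602275133132935, 31, 658.0, 47.400000000000006)
(205.7, 626.8, 133.55) (58.4, 639.8, 142.05)
```

Placed: the die fits at (623.0,65.4) against the ring at (623.4,65.7), which is good. Next is die58.

Emit:
send_rows(targets=[[-0.4,0.013,-0.0245,0,0,0,0],[-0.4,0.013,-0.0245,0,0,0,0],[-0.4,0.013,-0.0245,0,0,0,0],[-0.4,0.013,-0.0245,0,0,0,0],[-0.4,0.013,-0.0245,0,0,0,0],[-0.4,0.013,-0.0245,0.01,0,0,0],[-0.4,0.013,-0.0245,0.0125,0,0,0],[-0.4,0,0,0,0,0,0],[-0.4,0,0,0,0,0,0],[-0.4,0,0,0,0,0,0]])

```text
time_s: 8.9
eef_pos: [452.0, 155.6, 75.5]
ee_rot: [0.0, 0.708, 0.706, 0.0]
force: [0.2, -0.4, -0.3]
grip_width: 0.702
grip_force: 0.0
```

Run:
```python
from seg import *
print(ctrl.sense()["eef_pos"],ctrl.sense()["ee_rot"]);c=ctrl.capture("wrist");print(fitdisc(c,(451.5,156.6))[0])
```

```text
[451.99432604 155.57979974  75.53862039] [3.40912948e-04 7.08224790e-01 7.05986827e-01 3.60946016e-04]
(0.9335047602653503, 58, 452.5, 157.1)
```

Emit:
send_rows(targets=[[-0.4,0.0007,0.0005,0.02,0,0,0],[-0.4,0,0,0.02,0,0,0],[-0.4,0,0,0.0195,0,0,0],[-0.4,0,0,0,0,0,0],[1,0,0,0,0,0,0],[1,0,0,0,0,0,0],[1,0,0,0,0,0,0],[1,0,0,0,0,0,0],[1,0,0,0,0,0,0],[1,0,0,0,0,0,0]])

```text
time_s: 10.2
eef_pos: [452.0, 156.6, 16.5]
ee_rot: [0.0, 0.708, 0.706, 0.0]
force: [-1.3, -0.6, 5.2]
grip_width: 0.127
grip_force: 39.0
```

Emit:
send_rows(targets=[[1,0,0,-0.03,0,0,0],[1,0,0,-0.05,0,0,0],[1,-0.0047,0.0349,0,0,0,0],[1,-0.0047,0.0349,0,0,0,0],[1,-0.0047,0.0349,0,0,0,0],[1,-0.0047,0.0349,0,0,0,0],[1,-0.0048,0.0349,0,0,0,0],[1,0,0,0,0,0,0],[1,0,0,0.02,0,0,0],[1,0,0,0.02,0,0,0]])

```text
time_s: 11.45
eef_pos: [625.3, 132.8, 55.3]
ee_rot: [-0.0, 0.708, 0.706, -0.0]
force: [-0.2, 0.1, -0.5]
grip_width: 0.121
grip_force: 39.2
```

Emit:
send_rows(targets=[[1,0,0,0.02,0,0,0],[1,0,0,0.0075,0,0,0],[1,0,0,0,0,0,0],[1,0,0,0,0,0,0],[-0.4,0,0,0,0,0,0],[-0.4,0,0,0,0,0,0],[-0.4,0,0,0,0,0,0],[-0.4,0,0,-0.025,0,0,0],[-0.4,0,0,-0.045,0,0,0],[-0.4,0,0,0,0,0,0]])

```text
time_s: 12.7
eef_pos: [627.9, 132.7, 102.0]
ee_rot: [0.002, 0.708, 0.706, 0.003]
force: [-1.1, -0.4, -0.5]
grip_width: 0.703
grip_force: 0.0
```

Run:
```python
from seg import *
print(ctrl.sense()["eef_pos"]);c=ctrl.capture("wrist");save(c,"w58.png");print(fitdisc(c,(626.7,133.5),z=22)[0])
```

```text
[627.85050567 132.6844266  102.04469775]
(0.9607170820236206, 58, 626.2, 133.0)
```

Emit:
send_rows(targets=[[-0.4,-0.0181,-0.0273,0,0,0,0],[-0.4,-0.0181,-0.0273,0,0,0,0],[-0.4,-0.0181,-0.0273,0,0,0,0],[-0.4,-0.0181,-0.0273,0,0,0,0],[-0.4,-0.0181,-0.0273,0,0,0,0],[-0.4,-0.0181,-0.0273,0.01,0,0,0],[-0.4,-0.0181,-0.0273,0.0125,0,0,0],[-0.4,0,0,0,0,0,0],[-0.4,0,0,0,0,0,0],[-0.4,0,0,0,0,0,0]])

```text
time_s: 14.0
eef_pos: [435.3, 6.7, 75.8]
ee_rot: [0.0, 0.708, 0.706, 0.0]
force: [0.1, 0.3, -0.0]
grip_width: 0.698
grip_force: 0.0
```

Run:
```python
from seg import *
print(ctrl.sense()["eef_pos"],ctrl.sense()["ee_rot"]);c=ctrl.capture("wrist");print(fitdisc(c,(436,7))[0])
```

```text
[435.3214713    6.65901048  75.84609801] [2.01802404e-04 7.07761682e-01 7.06451228e-01 1.50967237e-04]
(0.7601056098937988, 31, 436.5, 8.0)
```

Emit:
send_rows(targets=[[-0.4,0.0009,0.0007,0.02,0,0,0],[-0.4,0,0,0.02,0,0,0],[-0.4,0,0,0.0195,0,0,0],[-0.4,0,0,0,0,0,0],[1,0,0,0,0,0,0],[1,0,0,0,0,0,0],[1,0,0,0,0,0,0],[1,0,0,0,0,0,0],[1,0,0,0,0,0,0],[1,0,0,0,0,0,0]])

```text
time_s: 15.3
eef_pos: [435.8, 7.2, 16.9]
ee_rot: [0.0, 0.708, 0.706, 0.0]
force: [-0.1, 0.3, 6.6]
grip_width: 0.12
grip_force: 39.1
```

Emit:
send_rows(targets=[[1,0,0,-0.03,0,0,0],[1,0,0,-0.05,0,0,0],[1,-0.0156,0.0361,0,0,0,0],[1,-0.0156,0.0361,0,0,0,0],[1,-0.0156,0.0361,0,0,0,0],[1,-0.0156,0.0361,0,0,0,0],[1,-0.0155,0.036,0,0,0,0],[1,0,0,0,0,0,0],[1,0,0,0,0,0,0],[1,0,0,0,0,0,0]])

```text
time_s: 16.55
eef_pos: [615.0, -70.7, 96.4]
ee_rot: [-0.0, 0.708, 0.706, -0.0]
force: [-0.2, -0.5, -0.2]
grip_width: 0.124
grip_force: 39.2
```

Run:
```python
from seg import *
print(ctrl.sense()["eef_pos"],ctrl.sense()["ee_rot"]);c=ctrl.capture("wrist");save(c,"w31.png")
print(ring(c,(616.7,-70.2)),ring(c,(620,-2.3)),fitdisc(c,(623.2,65.4),z=22)[0])
```

```text
[614.97956843 -70.66020477  96.44454955] [-1.95720572e-04  7.07891800e-01  7.06320858e-01 -8.51912383e-05]
(193.2, 616.45, -69.95) (197.9, 619.75, -2.3) (0.5949985384941101, 49, 623.2, 63.400000000000006)
```

View pics/w31.png

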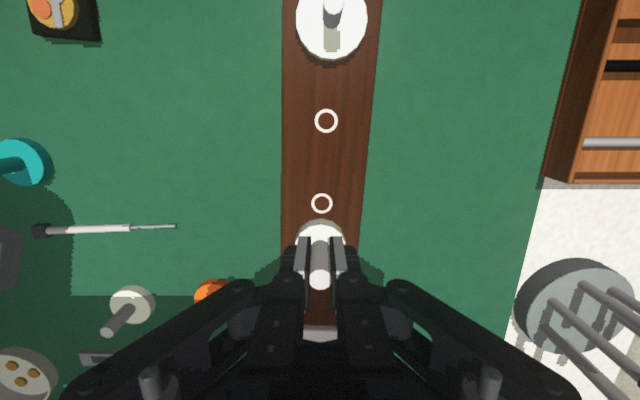

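Ring4 at (321,203) matches the prediction to within 0.3 mm. Placing here.

Emit:
send_rows(targets=[[1,0,0,0.025,0,0,0],[1,0,0,0.025,0,0,0],[1,0,0,0.012,0,0,0],[1,0,0,0.0055,0,0,0],[1,0,0,0,0,0,0],[-0.4,0,0,0,0,0,0],[-0.4,0,0,0,0,0,0],[-0.4,0,0,0,0,0,0],[-0.4,0,0,-0.025,0,0,0],[-0.4,0,0,-0.045,0,0,0]])

```text
time_s: 17.85
eef_pos: [614.7, -70.9, 98.3]
ee_rot: [-0.002, 0.708, 0.706, -0.001]
force: [0.9, -0.8, -0.1]
grip_width: 0.703
grip_force: 0.0
```

Run:
```python
from seg import *
print(ctrl.sense()["eef_pos"]);c=ctrl.capture("wrist");print(fitdisc(c,(616.5,-70),z=22)[0])
```

```text
[614.71808272 -70.86909674  98.25994651]
(0.6624009609222412, 31, 616.5, -71.0)
```

Emit:
send_rows(targets=[[-0.4,-0.0154,-0.027,0,0,0,0],[-0.4,-0.0154,-0.027,0,0,0,0],[-0.4,-0.0154,-0.027,0,0,0,0],[-0.4,-0.0154,-0.027,0,0,0,0],[-0.4,-0.0154,-0.027,0,0,0,0],[-0.4,-0.0154,-0.027,0.01,0,0,0],[-0.4,-0.0154,-0.027,0.0125,0,0,0],[-0.4,0,0,0,0,0,0],[-0.4,0,0,0,0,0,0],[-0.4,0,0,0,0,0,0]])

```text
time_s: 19.15
eef_pos: [427.0, -178.2, 76.6]
ee_rot: [0.0, 0.708, 0.707, 0.0]
force: [-0.2, 0.1, 0.2]
grip_width: 0.701
grip_force: 0.0
```

Run:
```python
from seg import *
print(ctrl.sense()["eef_pos"],ctrl.sense()["ee_rot"]);c=ctrl.capture("wrist");print(fitdisc(c,(428,-178))[0])
```

```text
[ 427.03924835 -178.21080039   76.60918098] [4.67141142e-04 7.07691127e-01 7.06521791e-01 9.86628778e-05]
(0.8639730215072632, 40, 428.5, -178.0)
```

Emit:
send_rows(targets=[[-0.4,0,0.0005,0.02,0,0,0],[-0.4,0,0,0.02,0,0,0],[-0.4,0,0,0.0195,0,0,0],[-0.4,0,0,0,0,0,0],[1,0,0,0,0,0,0],[1,0,0,0,0,0,0],[1,0,0,0,0,0,0],[1,0,0,0,0,0,0],[1,0,0,0,0,0,0],[1,0,0,0,0,0,0]])

```text
time_s: 20.45
eef_pos: [427.1, -178.6, 17.5]
ee_rot: [0.001, 0.708, 0.706, 0.0]
force: [-1.8, 0.9, 6.6]
grip_width: 0.122
grip_force: 39.0
```

Emit:
send_rows(targets=[[1,0,0,-0.03,0,0,0],[1,0,0,-0.05,0,0,0],[1,0.0293,0.032,0,0,0,0],[1,0.0293,0.032,0,0,0,0],[1,0.0293,0.032,0,0,0,0],[1,0.0293,0.032,0,0,0,0],[1,0.0293,0.032,0,0,0,0],[1,0.0292,0.0317,0,0,0,0],[1,0,0,0,0,0,0],[1,0,0,0,0,0,0]])

```text
time_s: 21.7
eef_pos: [618.4, -3.4, 96.5]
ee_rot: [-0.0, 0.708, 0.706, -0.0]
force: [0.4, -0.6, -0.5]
grip_width: 0.128
grip_force: 39.2
```

Run:
```python
from seg import *
print(ctrl.sense()["eef_pos"],ctrl.sense()["ee_rot"]);c=ctrl.capture("wrist");print(ring(c,(620,-2.3)),fitdisc(c,(623.2,65.4),z=22)[0])
```

```text
[618.43237119  -3.42550943  96.53987323] [-2.98249960e-04  7.07971097e-01  7.06241265e-01 -3.36850473e-04]
(181.0, 620.0, -2.05) (0.9569799900054932, 49, 623.2, 64.4)
```

Emit:
send_rows(targets=[[1,0.0008,0,0.025,0,0,0],[1,0,0,0.025,0,0,0],[1,0,0,0.012,0,0,0],[1,0,0,0.0055,0,0,0],[1,0,0,0,0,0,0],[-0.4,0,0,0,0,0,0],[-0.4,0,0,0,0,0,0],[-0.4,0,0,0,0,0,0],[-0.4,0,0,-0.025,0,0,0],[-0.4,0,0,-0.045,0,0,0]])

```text
time_s: 23.0
eef_pos: [618.1, -2.3, 98.8]
ee_rot: [-0.001, 0.708, 0.706, -0.001]
force: [1.6, -0.4, 0.1]
grip_width: 0.698
grip_force: 0.0
```

Run:
```python
from seg import *
print(ctrl.sense()["eef_pos"]);c=ctrl.capture("wrist");print(fitdisc(c,(620,-2),z=22)[0])
```

```text
[618.08164582  -2.2687547   98.76468786]
(0.8298989534378052, 40, 619.5, -2.0)
```

Emit:
send_rows(targets=[[-0.4,-0.0395,-0.0197,0,0,0,0],[-0.4,-0.0395,-0.0197,0,0,0,0],[-0.4,-0.0395,-0.0197,0,0,0,0],[-0.4,-0.0395,-0.0197,0,0,0,0],[-0.4,-0.0395,-0.0197,0,0,0,0],[-0.4,-0.0395,-0.0197,0,0,0,0],[-0.4,-0.0395,-0.0197,0.01,0,0,0],[-0.4,-0.0395,-0.0197,0.0125,0,0,0],[-0.4,0,0,0,0,0,0],[-0.4,0,0,0,0,0,0]])

```text
time_s: 24.3
eef_pos: [460.9, -317.6, 77.0]
ee_rot: [0.0, 0.708, 0.706, 0.0]
force: [0.7, 0.3, -0.2]
grip_width: 0.703
grip_force: 0.0
```

Run:
```python
from seg import *
print(ctrl.sense()["eef_pos"],ctrl.sense()["ee_rot"]);c=ctrl.capture("wrist");print(fitdisc(c,(462,-317))[0]);cv2.imwrite("pics/w22.png",c["img"][150:300,220:420,::-1].repeat(3,0).repeat(3,1))
print(w2px((461.4,-317.5,10),c))
```

```text
[ 460.85211923 -317.56341986   76.95952831] [7.55904224e-05 7.07977238e-01 7.06235239e-01 1.07798935e-04]
(0.585875928401947, 22, 463.0, -315.5)
[320.24700147 210.9570444 ]
```

View pics/w22.png

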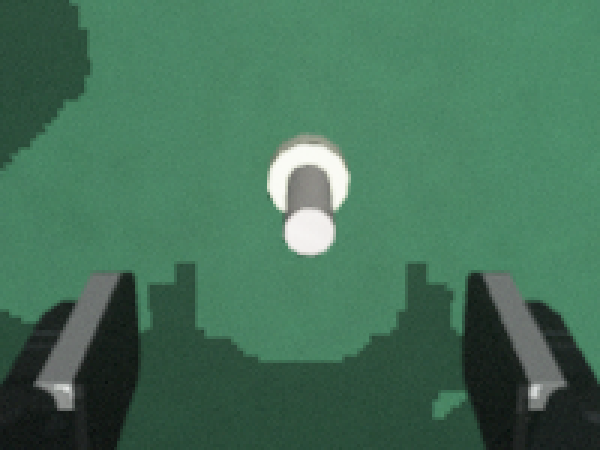

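The die's disc is centred near full-image pixel (322.8,210.7), so it sits at about (463.4,-317.3). The circle fit's y value was biased by the shank, so I'm using this instead.

Emit:
send_rows(targets=[[-0.4,0,0.0008,0.02,0,0,0],[-0.4,0,0,0.02,0,0,0],[-0.4,0,0,0.0195,0,0,0],[-0.4,0,0,0,0,0,0],[1,0,0,0,0,0,0],[1,0,0,0,0,0,0],[1,0,0,0,0,0,0],[1,0,0,0,0,0,0],[1,0,0,0,0,0,0],[1,0,0,0,0,0,0]])

```text
time_s: 25.6
eef_pos: [461.7, -318.2, 17.9]
ee_rot: [0.001, 0.708, 0.706, 0.0]
force: [0.4, 1.0, 5.2]
grip_width: 0.123
grip_force: 39.3
```

Emit:
send_rows(targets=[[1,0,0,-0.03,0,0,0],[1,0,0,-0.05,0,0,0],[1,0.03,0.025,0,0,0,0],[1,0.03,0.025,0,0,0,0],[1,0.03,0.025,0,0,0,0],[1,0.03,0.025,0,0,0,0],[1,0.03,0.025,0,0,0,0],[1,0.0295,0.025,0,0,0,0],[1,0,0,0,0,0,0],[1,0,0,0,0,0,0]])

```text
time_s: 26.85
eef_pos: [611.3, -139.2, 97.0]
ee_rot: [-0.0, 0.708, 0.706, -0.0]
force: [0.0, 0.1, 0.6]
grip_width: 0.123
grip_force: 39.1
```

Run:
```python
from seg import *
print(ctrl.sense()["eef_pos"],ctrl.sense()["ee_rot"]);c=ctrl.capture("wrist");save(c,"w22b.png");print(ring(c,(613.2,-138)),fitdisc(c,(616.5,-70),z=22)[0])
print(w2px((616.45,-69.95,22),c),w2px((613.2,-137.9,12),c))
```

```text
[ 611.34075967 -139.23157111   96.9685898 ] [-3.07589152e-04  7.08041555e-01  7.06170653e-01 -2.65286366e-04]
(191.7, 612.95, -138.0) (0.9455616474151611, 31, 616.5, -72.0)
[326.2913438  119.75788347] [321.88002135 201.97208281]
```

View pics/w22b.png

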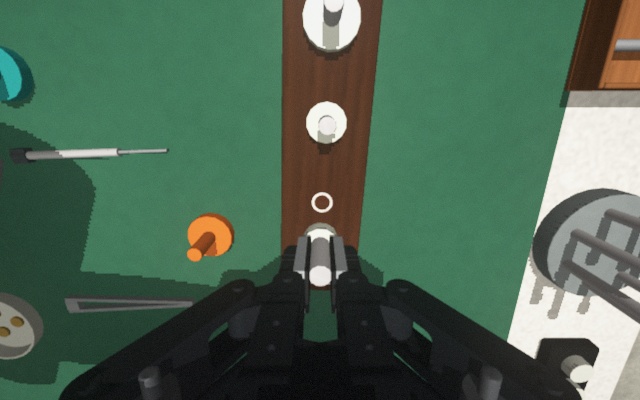

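Die31 at (326,122) looks about 1 mm off in y, so I'll check it afterwards. Placing die22 now.

Emit:
send_rows(targets=[[1,0.0003,0,0.025,0,0,0],[1,0,0,0.025,0,0,0],[1,0,0,0.012,0,0,0],[1,0,0,0.0055,0,0,0],[1,0,0,0,0,0,0],[-0.4,0,0,0,0,0,0],[-0.4,0,0,0,0,0,0],[-0.4,0,0,0,0,0,0],[-0.4,0,0,-0.025,0,0,0],[-0.4,0,0,-0.045,0,0,0]])

```text
time_s: 28.15
eef_pos: [611.0, -138.2, 99.2]
ee_rot: [-0.002, 0.708, 0.706, -0.001]
force: [0.8, 0.4, 0.6]
grip_width: 0.699
grip_force: 0.0
```

Emit:
send_rows(targets=[[-0.4,0,-0.02,-0.03,0,0,0],[-0.4,0,-0.04,-0.03,0,0,0],[-0.4,0,-0.05,-0.03,0,0,0],[-0.4,0,-0.05,-0.03,0,0,0],[-0.4,0,-0.05,-0.03,0,0,0],[-0.4,0,-0.04,0,0,0,0],[-0.4,0,0,0,0,0,0],[-0.4,0,0,0,0,0,0],[-0.4,0,0,0,0,0,0],[-0.4,0,0,0,0,0,0]])

```text
time_s: 29.4
eef_pos: [362.2, -137.9, 249.5]
ee_rot: [-0.0, 0.708, 0.706, -0.0]
force: [0.7, 0.7, -0.2]
grip_width: 0.699
grip_force: 0.0
```

Run:
```python
from seg import *
print(ctrl.sense()["eef_pos"]);t=ctrl.capture("top")
save(t,"top9.png")
R=[(625.2,133.2),(621.9,65.2),(618.6,-2.6),(615.3,-70.6),(611.9,-138.4)]
tl=[]
for r in R:
    b,I,m=fitdisc(t,r,z=22);print(np.round(b,2),np.round(np.array(b[2:])-r,2));tl.append(cv2.resize(I,(160,160)));
    tl[-1]=np.vstack([tl[-1],cv2.resize(cv2.cvtColor(m*255,cv2.COLOR_GRAY2RGB),(160,160))])
top=cv2.resize(t["img"][100:290,130:470],None,fx=800/340,fy=800/340,interpolation=cv2.INTER_CUBIC)[:280*2-120]
cv2.imwrite("pics/fin.png",np.vstack([np.hstack(tl)[:160],top])[:,:,::-1])
```

```text
[ 362.22738116 -137.88381025  249.52136167]
[  0.84  58.   625.2  132.2 ] [ 0. -1.]
[  0.79  49.   621.9   64.2 ] [ 0. -1.]
[  0.71  40.   618.6   -3.1 ] [ 0.  -0.5]
[ 6.100e-01  3.100e+01  6.153e+02 -7.210e+01] [ 0.  -1.5]
[ 4.100e-01  2.200e+01  6.109e+02 -1.389e+02] [-1.  -0.5]
```

View pics/fin.png

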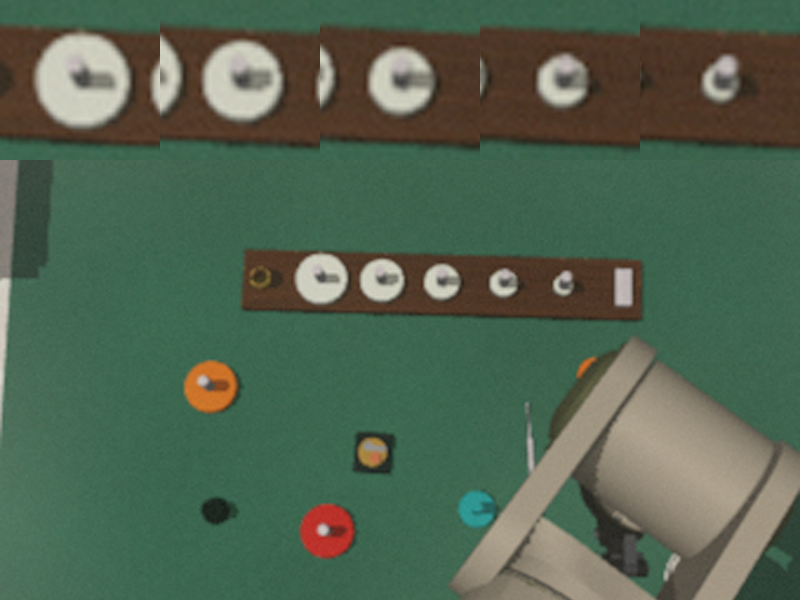

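All five dies stand upright on the rings in size order, from 58 beside the brass stop to 22 beside the block. Each is centred to about 1 mm, and the movement and loupe have not been touched. Handing in.

```bash
python3 -c "
from rig import ctrl;print(ctrl.finish_job())"
```

```text
the job is handed in; nothing more can be done
None
```

The five white dies stand upright on the rack's ring marks in size order, the largest beside the brass stop, within about 1.5 mm of centre; all are released, the movement and loupe were left alone, and the job was handed in at about 29 s.

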